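# Pack the sample holders from the drying arbor into their case

## Robot

A 7-joint arm with a two-finger parallel gripper is mounted at the origin on a cart in front of the work surface, level with it; the furniture and walls round the work are solid. World frame = base frame: x ahead of the robot, y to its left, z up, the work surface at z = 0. Lengths are in m, angles in rad, forces in N, time in s.
With the tool pointing down it reaches from about 0.4 to 0.925 m from the base axis. Payload 5.6 kg.
Tool frame: the origin (TCP) lies on the centre line of the jaws, within the pads' length; the fingertips stand 11 mm ahead of it and the grasp point (between the pads) lies 8 mm behind it; z points along the fingers, y is the line along which they close (so a half turn about z gives the same grasp; the last joint's range is limited). The gripper opens to 85 mm and grips with 20 to 120 N. Pads are 22 mm wide; open, the fingers measure 114 mm over their backs; the gripper's body (76 mm by 85 mm) begins 54 mm behind the grasp point. The pads swing forward as they close: fully open they stand 13 mm farther back than shut.
Start: joints at [1.144, 0.468, -0.012, 1.603, 0.006, 1.071, -0.056], TCP at [0.243, -0.603, 0.242] pointing down, gripper open.
Joint ranges: [-2.53, 2.53], [-0.31, 2.02], [-1.57, 1.55], [0.28, 2.44], [-1.29, 4.43], [0.15, 1.84], [-2.92, 2.92]. Speed limits (rad/s): [2.57, 2.57, 3.14, 3.14, 3.14, 3.14, 3.14].

## Interface

Orientations are given as a rotation vector (axis times angle).
In Python, from rig import ctrl, viewer, job, nets gives the robot as it stands. The module is installed in compiled form; this text tells all that it offers.
- The arm moves only by the tool apply_moves, never from a script. Its argument "increments" is a list that holds one entry, the list of rows, each a list of 5 numbers: the shift along the tool's x, y, z in cm, then the turn about the tool's z in degrees, then the opening in per cent of the stroke, from 0 (shut) to 100 (fully open). A call has 1 to 5 rows; each row shifts and turns the commanded pose from where the row before left it, along the tool's axes as they then stand; what a row does not reach is not made up. A row lasts 1/8 s, in which the tool goes at most 62.5 mm and 10.7 degrees, less where a joint would pass 70% of its speed; a pose out of reach is approached as far as the arm can. A call is refused whole if a number of a shift passes 6.25 or a number of a turn 10.7, either way. A call with a gripper value outside its range is refused whole. The fingers move at their own pace and stop on an object; "newtons" is the grip in N (left out, the last holds). Time passes only in rows, so rows that do not move let the fingers close. It gives the time, the measured TCP pose, the force, the opening and the grip force at its end, in the units of the state.
- ctrl.state(): the state, without advancing time (a new reading comes with each control period).
- viewer.camera(name): name is "scene" or "top" or "wrist"; returns a dict with "pixels" (384x512x3 uint8, red, green, blue), "fx", "fy", "cx", "cy" (pixels), "pose" (4x4, takes a point from camera to world coordinates). Camera axes: x right, y down, z forward; pixel columns grow to the right and rows downward; lengths in m; the calibration is good to about 2 mm. A picture is of the moment at which its call begins. There is no depth.
- job.job_done(): hands the job in; it is judged then, once.
Trained networks look in a picture, given as the dict that the camera call returned (one of the last four; its "shot" number tells which), for a name from the list of things; names that differ only in an ending like _2 or _b are one class to them, and where a whole thing is asked for, a point or a joint stands for the part that bears it (a point fixed in the world has none). Each returns a list of dicts, best first, with "conf" (0 to 1); they miss things now and then, are a little off and sometimes report something else, mostly with a low value. They report only what shows in the picture. A call takes as long as a camera call.
- nets.look_for(picture, name): "uv" ([column, row] in pixels, amid what is visible of it).
The state is a dict: "time": time; "joints": joint angles; "qvel": joint speeds; "joint_efforts": joint torques, N m; "position": TCP position; "eef_rot": TCP orientation; "force": force on the tool from outside, world axes, zero at the start; "moment": the same for the moment, N m; "width": finger opening in m; "grasp_force": force on a finger pad.
Only numpy, scipy, OpenCV 4.12 (cv2) and the standard library are available. Lean on these libraries where they do the work, as an engineer would, in place of code of your own. Each camera call takes 0.05 s, during which the arm holds its last target. There are 200 camera calls.

## Task

Slide every sample holder off the free end of the drying arbor and lay it down inside the open grey storage case, so that none sticks up above the rim. When all of them are in, lower the case lid gently until it is fully shut. Do not disturb the nearer amber jar or the clear tub.

Things in the scene. Friction and masses are not known exactly. Their poses are not given: they have to be found in the camera images.
- holder_blue: blue four-sided sample holder, a block 50 x 65 x 50 mm (local x, y, z), about 0.2 kg, origin at its centre; a 28 mm square bore runs right through it along its local y; the dark test coupons are on its local +z and -z faces. It starts hanging on the arbor's shaft, its centre 6 mm below the shaft axis. May be absent.
- holder_red: red four-sided sample holder, a block 50 x 65 x 50 mm (local x, y, z), about 0.2 kg, origin at its centre; a 28 mm square bore runs right through it along its local y; the dark test coupons are on its local +z and -z faces. It starts hanging on the arbor's shaft, its centre 6 mm below the shaft axis. May be absent.
- holder_green: green four-sided sample holder, a block 50 x 65 x 50 mm (local x, y, z), about 0.2 kg, origin at its centre; a 28 mm square bore runs right through it along its local y; the dark test coupons are on its local +z and -z faces. It starts hanging on the arbor's shaft, its centre 6 mm below the shaft axis. May be absent.
- holder_yellow: yellow four-sided sample holder, a block 50 x 65 x 50 mm (local x, y, z), about 0.2 kg, origin at its centre; a 28 mm square bore runs right through it along its local y; the dark test coupons are on its local +z and -z faces. It starts hanging on the arbor's shaft, its centre 6 mm below the shaft axis. May be absent.
- arbor: fixed drying arbor: an upright post (44 x 32 mm, top at z 155 mm) on a base plate carries a level steel shaft, 16 mm in diameter, axis at z 130 mm. Origin on the bench; the shaft runs along local y at x = 0, from the post's collar (y -131 mm) to its free end at y +150 mm; holders come off only toward +y. Under the shaft is only the base plate, 12 mm high, y -215 to -95 mm
- arbor_tip (a point): centre of the shaft's free end, on its axis; same axes as the arbor
- case: grey storage case, open on top, loose on the bench, about 1.8 kg: outside 177 x 222 x 62 mm (local x, y, z), walls and floor 6 mm, so inside 165 x 210 x 56 mm. Origin at the centre of its underside. All four holders fit in two by two, lying with their bores along local x. The lid is hinged on the local +x rim, away from the robot
- case_lid (a joint): lid angle in rad: 0 shut, 1.57 upright, up to 2.05 leaning back; it starts standing open. Its hinge is stiff (about 0.4 N m), so it stays where it is put
- lid_edge (a point): outer face of the lid at the middle of its free edge, 179 mm from the hinge; the lid is 6 mm thick and 222 mm wide; a black tab 60 mm wide sticks out 16 mm beyond the edge. Local -x points from hinge to free edge, local z is the outward normal (up when shut)
- lid_hinge (a point): middle of the lid's hinge line, on the case's far rim (local x +88.5 mm, z 62 mm of the case); the line runs along the case's local y
- jar_amber: the nearer of two amber jars with black caps, 46 mm in diameter, 86 mm high, origin at the centre of its underside; a bystander
- tub: clear plastic tub, 61 mm in diameter, 26 mm high, origin at the centre of its underside; standing on a blue mat 2 mm thick that lies on the bench under part of the work; a bystander

How it is judged:
On the way:
1. all holders lie in the case while its lid is still open (x of holder_blue in the frame of case between -0.083 and 0.083 m and y of holder_blue in the frame of case between -0.106 and 0.106 m and z of holder_blue in the frame of case between 0.01 and 0.045 m and x of holder_red in the frame of case between -0.083 and 0.083 m and y of holder_red in the frame of case between -0.106 and 0.106 m and z of holder_red in the frame of case between 0.01 and 0.045 m and x of holder_green in the frame of case between -0.083 and 0.083 m and y of holder_green in the frame of case between -0.106 and 0.106 m and z of holder_green in the frame of case between 0.01 and 0.045 m and x of holder_yellow in the frame of case between -0.083 and 0.083 m and y of holder_yellow in the frame of case between -0.106 and 0.106 m and z of holder_yellow in the frame of case between 0.01 and 0.045 m and value of joint case_lid above 0.3 rad), for 0.2 s.
At the end, for the whole second after the job is handed in: every holder that is present lies at rest with its centre inside the case (within its inner walls, centre 10 to 45 mm above the case's underside), the case stands flat on the bench, and the lid is shut to within 0.06 rad (x of holder_blue in the frame of case between -0.083 and 0.083 m and y of holder_blue in the frame of case between -0.106 and 0.106 m and z of holder_blue in the frame of case between 0.01 and 0.045 m and x of holder_red in the frame of case between -0.083 and 0.083 m and y of holder_red in the frame of case between -0.106 and 0.106 m and z of holder_red in the frame of case between 0.01 and 0.045 m and x of holder_green in the frame of case between -0.083 and 0.083 m and y of holder_green in the frame of case between -0.106 and 0.106 m and z of holder_green in the frame of case between 0.01 and 0.045 m and x of holder_yellow in the frame of case between -0.083 and 0.083 m and y of holder_yellow in the frame of case between -0.106 and 0.106 m and z of holder_yellow in the frame of case between 0.01 and 0.045 m and value of joint case_lid below 0.06 rad and angle between case's own z axis and vertical below 0.08 rad and height (world z) of case below 0.01 m and linear speed of each of holder_blue, holder_red, holder_green, holder_yellow below 0.03 m/s); the robot touches nothing.
It fails at once if the lid is slammed (faster than 3 rad/s) (velocity of joint case_lid below -3 rad/s).
It fails at once if the amber jar is moved more than 3 cm (distance of jar_amber from where it was at the start of the episode above 0.03 m).
It fails at once if the clear tub is moved more than 3 cm (distance of tub from where it was at the start of the episode above 0.03 m).
Of holder_blue, holder_red, holder_green, holder_yellow only 3 to 4 are there at a start; the rules pass over those that are not, and their reading is None.
At some moment in a run one of case may be knocked a few centimetres aside while the robot is not near it.
Once in a run the grip may slacken for a moment while it holds something.
It also fails if it takes over 210 s, if anything falls off the work surface, if the arm or the gripper's body presses on something with over 40 N, if the wrist force passes 120 N, or if a joint passes its speed limit or range.

## Working session

There is one attempt and no reset: what is moved stays moved. The work goes in short steps, Python scripts to look and compute and a tool call to move; the robot and the scene stay as the last step left them, time stands still between calls to the robot, and variables do not carry over. Pictures are saved under pics/ and viewed, at most 14 in all, crops included, and the job is handed in when it is done.

Besides the shell and the picture viewer there is one more tool, called after ">>>" by a JSON object that holds its "name" and its "arguments", one argument or row to a line. apply_moves: Moves the arm, as the interface text tells. Its arguments: {"type":"object","properties":{"increments":{"type":"array","items":{"type":"array","items":{"type":"array","items":{"type":"number"}}}},"newtons":{"type":"number"}},"required":["increments"]}

```bash
mkdir -p pics
cat > h.py <<'E'
import numpy as np, cv2
from rig import ctrl, viewer, job, nets
from scipy.spatial.transform import Rotation as R
def snap(n,save=None):
    p=viewer.camera(n)
    if save: cv2.imwrite('pics/'+save,np.ascontiguousarray(p['pixels'][:,:,::-1]))
    return p
def ray(p,uv):
    T=np.array(p['pose']); d=np.array([(uv[0]-p['cx'])/p['fx'],(uv[1]-p['cy'])/p['fy'],1.])
    return T[:3,3],T[:3,:3]@d
def atz(p,uv,z):
    o,d=ray(p,uv); return o+d*(z-o[2])/d[2]
def proj(p,X):
    T=np.array(p['pose']); c=T[:3,:3].T@(np.array(X)-T[:3,3]); return np.array([p['fx']*c[0]/c[2]+p['cx'],p['fy']*c[1]/c[2]+p['cy']])
def tri(p,a,q,b):
    o1,d1=ray(p,a);o2,d2=ray(q,b); s=np.linalg.lstsq(np.c_[d1,-d2],o2-o1,rcond=None)[0]
    x,y=o1+s[0]*d1,o2+s[1]*d2; return (x+y)/2,np.linalg.norm(x-y)
E
python3 - <<'E'
from h import *
np.set_printoptions(precision=4,suppress=True)
a=snap('scene');b=snap('top')
im=np.vstack([a['pixels'],b['pixels']])[:,:,::-1]
cv2.imwrite('pics/s.png',cv2.resize(a['pixels'][:,:,::-1],(800,600)));cv2.imwrite('pics/t.png',cv2.resize(b['pixels'][:,:,::-1],(800,600)))
for n in ['holder_blue','holder_red','holder_green','holder_yellow','arbor','arbor_tip','case','lid_edge','lid_hinge','jar_amber','tub']:
    for p,l in((a,'s'),(b,'t')):
        print(n,l,[(np.round(r['uv'],1),round(r['conf'],2)) for r in nets.look_for(p,n)[:3]])
for p in(a,b): print(p['pose'],p['fx'],p['cx'],p['cy'])
s=ctrl.state();print(s['time'],s['position'],s['eef_rot'],s['width'])
E
```

```text
holder_blue s [(array([296.6, 216.3]), 0.52)]
holder_blue t [(array([348.9, 180.2]), 0.98)]
holder_red s [(array([290.1, 201.2]), 0.77)]
holder_red t [(array([322.6, 189.5]), 0.61)]
holder_green s [(array([250.2, 190.6]), 0.96)]
holder_green t [(array([270., 196.]), 0.72)]
holder_yellow s []
holder_yellow t [(array([138.8, 201.4]), 0.71)]
arbor s [(array([344.1, 253.7]), 0.5), (array([277.5, 181.4]), 0.24)]
arbor t [(array([364. , 195.4]), 0.85)]
arbor_tip s [(array([343. , 250.8]), 0.53)]
arbor_tip t [(array([363.4, 196.3]), 0.62)]
case s [(array([185.7, 159.4]), 0.95)]
case t [(array([136.6, 200.5]), 0.77)]
lid_edge s [(array([343.4, 252.9]), 0.75), (array([194.2, 127.3]), 0.59)]
lid_edge t [(array([121.4, 167.6]), 0.81)]
lid_hinge s [(array([185.5, 157.5]), 0.75)]
lid_hinge t [(array([139.6, 199.8]), 0.77)]
jar_amber s [(array([277.8, 181.5]), 0.62)]
jar_amber t [(array([239.1, 134. ]), 0.74)]
tub s [(array([349.9, 235.6]), 0.5), (array([344.6, 254.5]), 0.37)]
tub t [(array([348.7, 145.4]), 0.86)]
[[ 0.7643 -0.3474  0.5433 -0.2419]
 [-0.6446 -0.4313  0.6312 -0.9943]
 [ 0.0151 -0.8327 -0.5536  0.9178]
 [ 0.      0.      0.      1.    ]] 488.383950023127 253.7484173329841 184.70946972712946
[[ 0.0015 -0.9842  0.1771  0.3461]
 [-0.9999 -0.0034 -0.0104 -0.058 ]
 [ 0.0108 -0.1771 -0.9841  1.1099]
 [ 0.      0.      0.      1.    ]] 383.25284368679974 255.68362888327803 194.177153273111
1.2 [ 0.2434 -0.6027  0.2423] [-3.0839 -0.5991  0.0001] 0.08543940993108078
```

View pics/s.png

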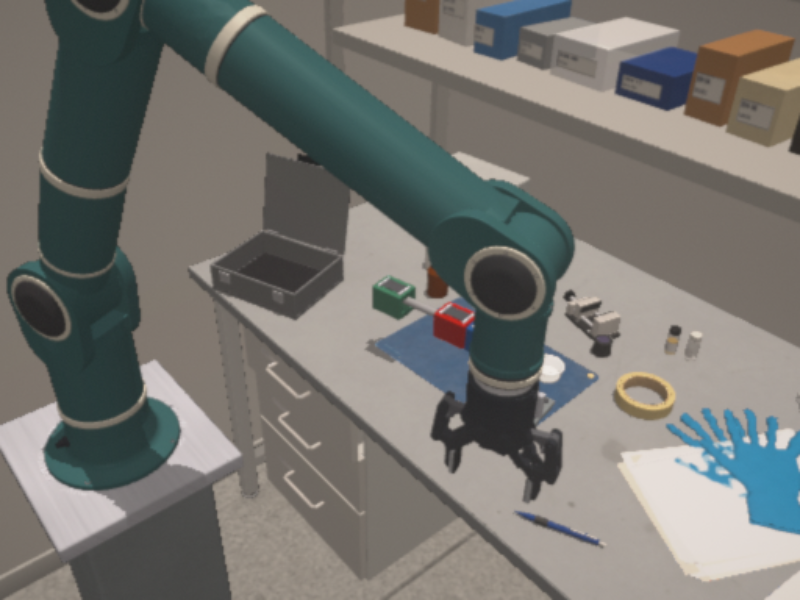

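View pics/t.png

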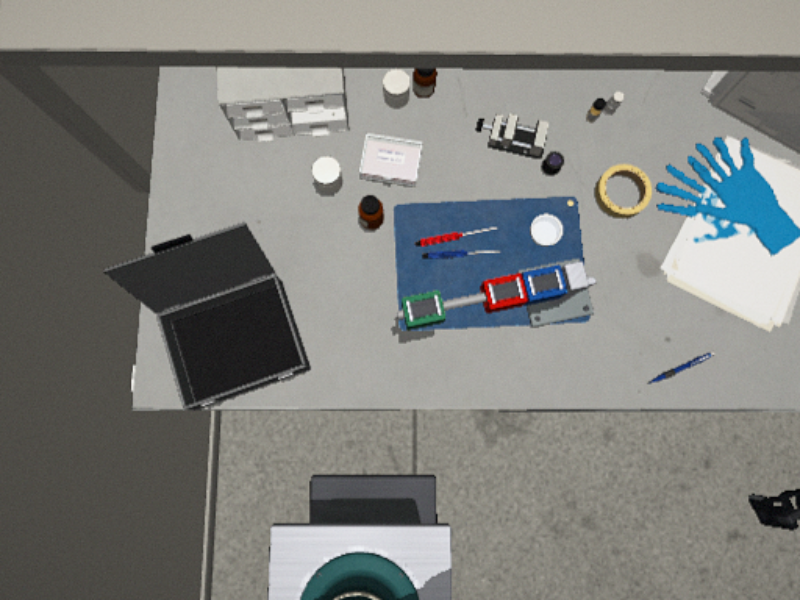

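The pictures show blue, red and green on the shaft, and yellow is absent. In the top view (800 px scale) green is at (423,308), red at (504,291), blue at (546,282) and the shaft tip near (400,313). The case rim corners are about (160,318), (277,278), (308,370) and (187,407), and the jar is at (371,210). I'll crop in to refine these.

Run:
```python
from h import *
np.set_printoptions(precision=4,suppress=True)
b=snap('top');im=np.ascontiguousarray(b['pixels'][:,:,::-1])
c1=cv2.resize(im[135:265,60:205],None,fx=4,fy=4,interpolation=2)
c2=cv2.resize(im[110:220,245:385],None,fx=4,fy=4,interpolation=2)
cv2.imwrite('pics/c1.png',c1);cv2.imwrite('pics/c2.png',c2)
hsv=cv2.cvtColor(im,cv2.COLOR_BGR2HSV)
sub=np.zeros(im.shape[:2],bool);sub[165:215,250:385]=1
for n,(lo,hi) in dict(green=(60,90),red=(170,180),blue=(105,118)).items():
    m=((hsv[...,0]>=lo)&(hsv[...,0]<=hi)&(hsv[...,1]>150)&(hsv[...,2]>70)&sub).astype(np.uint8)
    k,l,st,_=cv2.connectedComponentsWithStats(m);i=1+st[1:,4].argmax();cn=cv2.findContours((l==i).astype(np.uint8),0,2)[0][0]
    r=cv2.minAreaRect(cn);print(n,r,atz(b,r[0],.149))
for uv in [(160,318),(277,278),(308,370),(187,407)]: print('case',atz(b,np.array(uv)*.64,.062))
print('jar',atz(b,np.array((371,203))*.64,.086),'tub',atz(b,np.array((547,230))*.64,.026),'tip',atz(b,np.array((398,313))*.64,.13),'post',atz(b,np.array((577,275))*.64,.155))
```

```text
green ((260.5, 199.0), (5.0, 18.0), 0.0) [ 0.5066 -0.0804  0.149 ]
red ((336.8000183105469, 191.60000610351562), (0.6324555277824402, 3.1622774600982666), 18.43494987487793) [ 0.5264 -0.2755  0.149 ]
blue ((348.5577087402344, 180.78843688964844), (18.63102912902832, 25.102861404418945), 78.69007110595703) [ 0.5548 -0.3068  0.149 ]
case [0.5071 0.3531 0.062 ]
case [0.58   0.1501 0.062 ]
case [0.4163 0.0901 0.062 ]
case [0.3526 0.2958 0.062 ]
jar [ 0.7128 -0.0175  0.086 ] tub [ 0.6827 -0.3474  0.026 ] tip [ 0.5062 -0.0658  0.13  ] post [ 0.5662 -0.359   0.155 ]
```

View pics/c1.png

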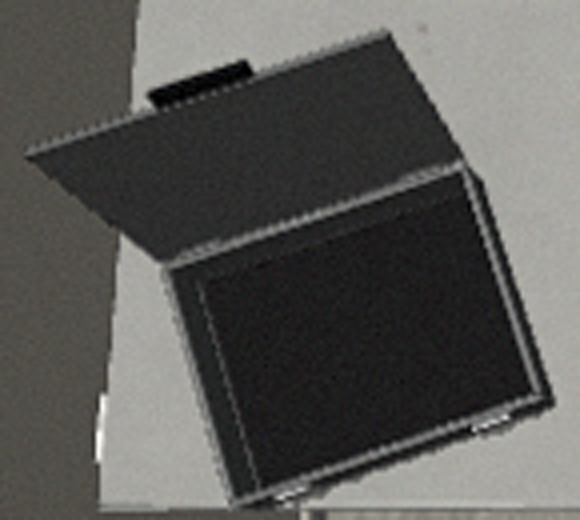

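View pics/c2.png

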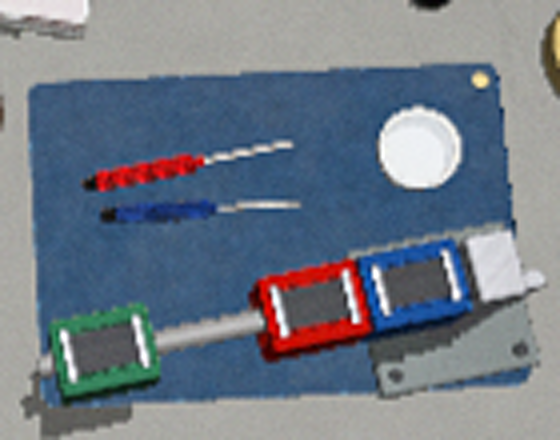

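The case crop shows the outer rim at (165,265), (465,165), (540,395) and (232,500) in crop px. The holder coupons are at green (104,350), red (320,305) and blue (415,283).

```bash
cat >> h.py <<'E'
def go(x,y,z,yaw,s=None):
    """tool-frame shift (cm) and turn (deg) to reach grasp; yaw = heading of tool x (deg), tool pointing down"""
    s=s or ctrl.state(); Rm=R.from_rotvec(s['eef_rot']).as_matrix()
    d=Rm.T@(np.array([x,y,z])-s['position'])*100; cur=np.degrees(np.arctan2(Rm[1,0],Rm[0,0]))
    print('pos',np.round(s['position'],4),'yaw',round(cur,1),'tilt',np.round(Rm[:,2],3),'shift cm',np.round(d,2),'turn',round((cur-yaw+180)%360-180,2),'t',round(s['time'],2),'w',round(s['width'],4),'F',np.round(s['force'],1),'q',np.round(s['joints'],2))
E
python3 - <<'E'
from h import *
np.set_printoptions(precision=4,suppress=True)
b=snap('top')
C=[atz(b,(60+u/4,135+v/4),.062) for u,v in[(165,265),(465,165),(540,395),(232,500)]]
print(np.array(C),'c',np.mean(C,0))
print('x dir',np.degrees(np.arctan2(*((C[0]+C[1]-C[2]-C[3])[[1,0]]))),'ydir',np.degrees(np.arctan2(*((C[0]-C[1]+C[3]-C[2])[[1,0]]))),[np.linalg.norm(C[i]-C[i-1]) for i in range(4)])
H=[atz(b,(245+u/4,110+v/4),.149) for u,v in[(104,350),(320,305),(415,283)]]
print(np.array(H)); d=H[0]-H[2];print('axis',np.degrees(np.arctan2(d[1],d[0])))
print('tip',atz(b,(245+38/4,110+366/4),.13))
ax=np.degrees(np.arctan2(d[1],d[0]))
go(H[0][0],H[0][1],.25,ax-0)
E
```

```text
[[0.5134 0.3567 0.062 ]
 [0.5848 0.1531 0.062 ]
 [0.4246 0.0961 0.062 ]
 [0.3538 0.3004 0.062 ]] c [0.4692 0.2266 0.062 ]
x dir 19.52909274372377 ydir 109.21848925807687 [np.float64(0.16920910128829797), np.float64(0.21577929991241745), np.float64(0.1700646955169246), np.float64(0.2162183282254118)]
[[ 0.5105 -0.1071  0.149 ]
 [ 0.5402 -0.2457  0.149 ]
 [ 0.5549 -0.3073  0.149 ]]
axis 102.49038523706749
tip [ 0.5031 -0.0653  0.13  ]
pos [ 0.2433 -0.6027  0.2423] yaw 22.0 tilt [-0. -0. -1.] shift cm [ 43.33 -35.96  -0.77] turn -80.5 t 1.3 w 0.0855 F [-0.1 -0.7  0. ] q [ 1.14  0.47 -0.01  1.6   0.01  1.07 -0.06]
```

>>> {"name": "apply_moves", "arguments": {
  "increments": [
    [[4.3,-3.6,0,0,100],[4.3,-3.6,0,0,100],[4.3,-3.6,0,0,100],[4.3,-3.6,0,0,100],[4.3,-3.6,0,0,100]]
  ],
  "newtons": 60
}}

```text
time: 1.92
position: [0.3761, -0.3537, 0.2426]
eef_rot: [3.083, 0.599, 0.001]
force: [0.7, -0.4, 0.4]
width: 0.0852
grasp_force: 0.0
```

>>> {"name": "apply_moves", "arguments": {
  "increments": [
    [[4.3,-3.6,0,0,100],[4.3,-3.6,0,0,100],[4.3,-3.6,0,0,100],[4.3,-3.6,0,0,100],[4.3,-3.6,0,0,100]]
  ]
}}

```text
time: 2.55
position: [0.5081, -0.1064, 0.2427]
eef_rot: [3.083, 0.598, 0.001]
force: [0.9, -1.3, 0.2]
width: 0.0851
grasp_force: 0.0
```

>>> {"name": "apply_moves", "arguments": {
  "increments": [
    [[0,0,0,-10,100],[0,0,0,-10,100],[0,0,0,-10,100],[0,0,0,-10,100],[0,0,0,-10,100]]
  ]
}}

```text
time: 3.18
position: [0.5073, -0.108, 0.2424]
eef_rot: [2.536, 1.853, 0.0]
force: [-0.5, -1.2, 0.1]
width: 0.0855
grasp_force: 0.0
```

>>> {"name": "apply_moves", "arguments": {
  "increments": [
    [[0,0,0,-10,100],[0,0,0,-10,100],[0,0,0,-10,100],[0,0,0,0,100]]
  ]
}}

```text
time: 3.68
position: [0.5073, -0.1081, 0.2423]
eef_rot: [1.98, 2.439, 0.0]
force: [-0.1, -0.8, 0.6]
width: 0.0852
grasp_force: 0.0
```

Run:
```python
from h import *
w=snap('wrist','w1.png')
print(np.round(w['pose'],3).tolist(),w['fx'])
for X in [(.5105,-.1071,.149),(.5402,-.2457,.149),(.5549,-.3073,.149),(.5031,-.0653,.13)]: print(proj(w,X))
for n in ['green','red','blue']: print(n,[(r['uv'],r['conf']) for r in nets.look_for(w,'holder_'+n)[:1]])
go(.5105,-.1071,.250,102.5)
```

```text
[[0.979, 0.198, 0.054, 0.493], [0.205, -0.944, -0.257, -0.044], [0.0, 0.262, -0.965, 0.373], [0.0, 0.0, 0.0, 1.0]] 271.55227918133454
[254.38016258 200.78649839]
[254.3030125  337.58630655]
[255.66423637 387.21349111]
[255.71867002 148.6803386 ]
green [([259.4, 192.8], 0.69)]
red [([255.9, 303.3], 0.89)]
blue []
pos [ 0.5073 -0.108   0.2423] yaw 101.9 tilt [ 0. -0. -1.] shift cm [ 0.02  0.33 -0.77] turn -0.64 t 3.88 w 0.0853 F [0.5 0.4 0.7] q [ 0.59  0.3  -0.53  1.89  0.18  0.99  0.19]
```

View pics/w1.png

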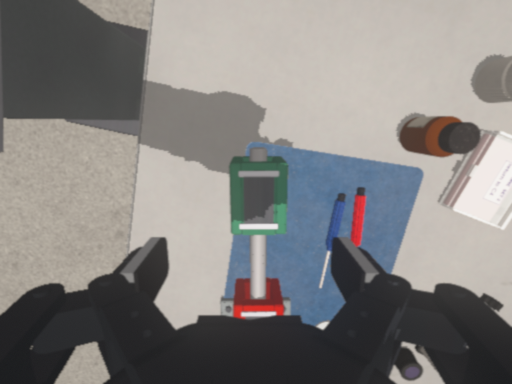

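The green coupon shows at (259,202) and its predicted position was (254,201), so the holders sit about 3–4 mm further in +x. I'll correct for that, then go down and grip.

>>> {"name": "apply_moves", "arguments": {
  "increments": [
    [[0,0.6,3,-0.6,100],[0,0,4,0,100],[0,0,3,0,100],[0,0,2.1,0,100],[0,0,0,0,100]]
  ]
}}

```text
time: 4.5
position: [0.5121, -0.1064, 0.1199]
eef_rot: [-1.964, -2.448, 0.002]
force: [-0.0, 0.5, -0.1]
width: 0.0852
grasp_force: 0.0
```

>>> {"name": "apply_moves", "arguments": {
  "increments": [
    [[0,0,0,0,0],[0,0,0,0,0],[0,0,0,0,0],[0,0,0,0,0],[0,0,0,0,0]]
  ],
  "newtons": 80
}}

```text
time: 5.12
position: [0.5144, -0.1068, 0.1227]
eef_rot: [1.963, 2.449, 0.002]
force: [-0.2, 0.4, 5.9]
width: 0.0489
grasp_force: 82.5
```

>>> {"name": "apply_moves", "arguments": {
  "increments": [
    [[0,0,-0.5,0,0],[1,0,0,0,0],[2,0,0,0,0],[2,0,0,0,0],[2,0,0,0,0]]
  ]
}}

```text
time: 5.75
position: [0.497, -0.0371, 0.1259]
eef_rot: [-1.963, -2.451, 0.001]
force: [0.2, 1.3, -2.6]
width: 0.0492
grasp_force: 82.9
```

>>> {"name": "apply_moves", "arguments": {
  "increments": [
    [[2,0,0,0,0],[2,0,0,0,0],[1,0,0,0,0],[0,0,-2,0,0],[0,0,-2,0,0]]
  ]
}}

```text
time: 6.38
position: [0.4865, 0.0106, 0.1663]
eef_rot: [-1.964, -2.451, 0.001]
force: [0.2, -0.7, -3.2]
width: 0.0488
grasp_force: 83.1
```

```bash
cat >> h.py <<'E'
CC=np.array([.4692,.2266]);CA=np.radians(19.4)
def cs(x,y,c=None,a=None):
    a=CA if a is None else a; c=CC if c is None else c
    return c+np.array([np.cos(a)*x-np.sin(a)*y,np.sin(a)*x+np.cos(a)*y])
E
python3 - <<'E'
from h import *
p=cs(.04,-.052);print(p)
go(*p,.19,19.4)
w=snap('top','t2.png')
E
```

```text
[0.52420129 0.19083887]
pos [0.4865 0.0106 0.1663] yaw 102.6 tilt [-0.001 -0.    -1.   ] shift cm [16.77  7.61 -2.37] turn 83.2 t 6.38 w 0.0488 F [ 0.2 -0.7 -3.2] q [ 0.36  0.36 -0.54  2.03  0.25  0.82 -0.1 ]
```

View pics/t2.png

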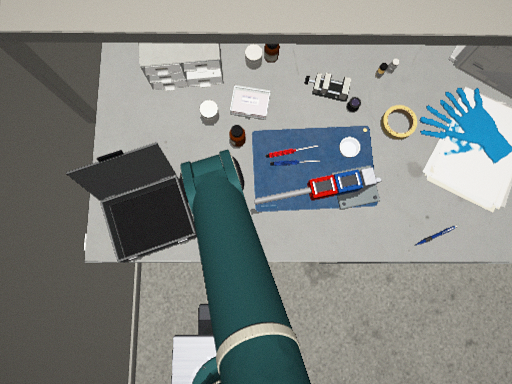

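Green is clear of the shaft and the case hasn't moved.

>>> {"name": "apply_moves", "arguments": {
  "increments": [
    [[0,0,-1.2,10.4,0],[0,0,-1.2,10.4,0],[0,0,0,10.4,0],[0,0,0,10.4,0],[0,0,0,10.4,0]]
  ]
}}

```text
time: 7.05
position: [0.4866, 0.0102, 0.1897]
eef_rot: [-2.845, -1.333, 0.001]
force: [0.5, -0.6, -2.5]
width: 0.0492
grasp_force: 83.0
```

>>> {"name": "apply_moves", "arguments": {
  "increments": [
    [[0,0,0,10.4,0],[0,0,0,10.4,0],[0,0,0,10.4,0],[0,0,0,0,0]]
  ]
}}

```text
time: 7.55
position: [0.4867, 0.0104, 0.1897]
eef_rot: [3.096, 0.532, -0.001]
force: [-0.2, -0.3, -2.7]
width: 0.0494
grasp_force: 83.0
```

Run:
```python
from h import *
p=cs(.04,-.052)
go(*p,.19,19.4)
```

```text
pos [0.4867 0.0104 0.1897] yaw 19.5 tilt [-0.001 -0.    -1.   ] shift cm [  9.56 -15.76  -0.04] turn 0.1 t 7.55 w 0.0494 F [-0.2 -0.3 -2.7] q [ 0.15  0.28 -0.27  2.03  0.1   0.85 -1.42]
```

Run:
```python
from h import *
b=snap('top')
for th in np.arange(1.4,2.06,.1):
    x=.0885-.179*np.cos(th); z=.062+.179*np.sin(th)
    print(round(th,1),[np.round(proj(b,[*cs(x,y),z])) for y in(.111,-.111)])
```

```text
1.4 [array([ 73., 200.]), array([166., 169.])]
1.5 [array([ 71., 193.]), array([164., 162.])]
1.6 [array([ 69., 186.]), array([162., 155.])]
1.7 [array([ 67., 179.]), array([160., 148.])]
1.8 [array([ 66., 172.]), array([158., 142.])]
1.9 [array([ 65., 166.]), array([156., 136.])]
2.0 [array([ 65., 160.]), array([155., 131.])]
```

>>> {"name": "apply_moves", "arguments": {
  "increments": [
    [[1,-3.9,0,0,0],[1,-3.9,0,0,0],[1,-3.9,0,0,0],[1,-4,0,0,0],[0,0,0,0,0]]
  ]
}}

```text
time: 8.22
position: [0.4718, 0.1756, 0.1902]
eef_rot: [-3.092, -0.543, -0.0]
force: [-1.2, -1.4, -2.3]
width: 0.0494
grasp_force: 83.4
```

The lid leans at about 1.78 rad, so the wrist camera side could brush it. I'll make a half turn so the camera faces the robot.

>>> {"name": "apply_moves", "arguments": {
  "increments": [
    [[0,0,0,-10.6,0],[0,0,0,-10.6,0],[0,0,0,-10.6,0],[0,0,0,-10.6,0],[0,0,0,-10.6,0]]
  ]
}}

```text
time: 8.85
position: [0.4727, 0.1706, 0.19]
eef_rot: [2.528, 1.864, -0.001]
force: [-0.6, 0.3, -3.0]
width: 0.0491
grasp_force: 83.4
```

>>> {"name": "apply_moves", "arguments": {
  "increments": [
    [[0,0,0,-10.6,0],[0,0,0,-10.6,0],[0,0,0,-10.6,0],[0,0,0,-10.6,0],[0,0,0,-10.6,0]]
  ]
}}

```text
time: 9.48
position: [0.4728, 0.1705, 0.19]
eef_rot: [1.431, 2.797, -0.001]
force: [-0.6, -0.7, -2.5]
width: 0.0487
grasp_force: 83.4
```

>>> {"name": "apply_moves", "arguments": {
  "increments": [
    [[0,0,0,-10.6,0],[0,0,0,-10.6,0],[0,0,0,-10.6,0],[0,0,0,-10.6,0],[0,0,0,-10.6,0]]
  ]
}}

```text
time: 10.1
position: [0.4729, 0.1704, 0.19]
eef_rot: [-0.033, -3.141, 0.001]
force: [0.8, -0.8, -2.0]
width: 0.0491
grasp_force: 88.2
```

>>> {"name": "apply_moves", "arguments": {
  "increments": [
    [[0,0,0,-10.6,0],[0,0,0,-10.4,0],[0,0,0,0,0]]
  ]
}}

```text
time: 10.48
position: [0.4728, 0.1706, 0.1898]
eef_rot: [0.526, -3.096, -0.0]
force: [-0.2, -0.4, -3.4]
width: 0.0492
grasp_force: 86.8
```

Run:
```python
from h import *
p=cs(.036,-.052)
go(*p,.19,199.4)
w=snap('wrist','w2.png')
print([np.round(proj(w,[*cs(x,y),.062])) for x,y in((.0885,.111),(.0885,-.111),(-.0885,-.111),(-.0885,.111))])
```

```text
pos [0.4728 0.1706 0.1898] yaw -160.7 tilt [-0.001 -0.    -1.   ] shift cm [-5.12  0.21 -0.02] turn -0.11 t 10.47 w 0.0492 F [-0.2 -0.4 -3.4] q [ 0.39  0.5  -1.01  1.96  0.52  0.97  1.04]
[array([402., 285.]), array([197., 286.]), array([187., 116.]), array([430., 115.])]
```

View pics/w2.png

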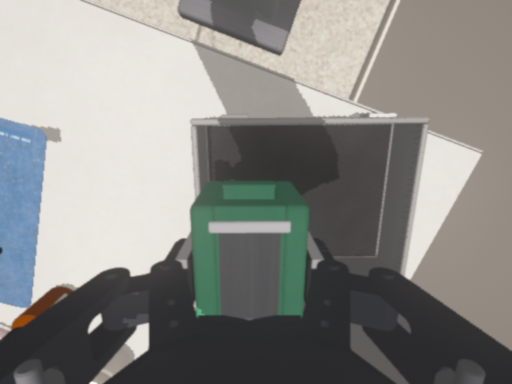

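The wrist view shows the case front rim at (193,121)–(427,120), which agrees with the estimate to about 3 mm. I'll move over the slot and lower.

>>> {"name": "apply_moves", "arguments": {
  "increments": [
    [[-2.6,0.2,0,0,0],[-2.6,0,1,0,0],[0,0,4,0,0],[0,0,4,0,0],[0,0,0,0,0]]
  ]
}}

```text
time: 11.15
position: [0.5192, 0.1895, 0.0978]
eef_rot: [0.525, -3.091, 0.003]
force: [0.5, 1.1, -2.5]
width: 0.049
grasp_force: 86.6
```

>>> {"name": "apply_moves", "arguments": {
  "increments": [
    [[0,0,3,0,0],[0,0,2.5,0,0],[0,0,1,0,0],[0,0,0.3,0,0],[0,0,0,0,0]]
  ]
}}

```text
time: 11.78
position: [0.5217, 0.1913, 0.0333]
eef_rot: [-0.528, 3.095, 0.0]
force: [-0.5, -0.1, -2.6]
width: 0.049
grasp_force: 86.9
```

>>> {"name": "apply_moves", "arguments": {
  "increments": [
    [[0,0,0.25,0,0],[0,0,0,0,0],[0,0,0,0,70],[0,0,0,0,70],[0,0,0,0,70]]
  ]
}}

```text
time: 12.4
position: [0.5211, 0.1911, 0.0299]
eef_rot: [-0.529, 3.096, 0.0]
force: [-0.0, -1.0, 0.4]
width: 0.06
grasp_force: 0.0
```

>>> {"name": "apply_moves", "arguments": {
  "increments": [
    [[0,0,-2,0,70],[0,0,-4,0,70],[0,0,-4,0,70],[1.5,0,-4,0,70],[2,0,-3,0,100]]
  ]
}}

```text
time: 13.02
position: [0.488, 0.18, 0.2026]
eef_rot: [-0.529, 3.094, 0.0]
force: [-0.5, 0.3, -0.9]
width: 0.0759
grasp_force: 0.0
```

Run:
```python
from h import *
go(.543,-.2457,.22,102.5)
```

```text
pos [0.488  0.18   0.2026] yaw -160.6 tilt [ 0.002  0.001 -1.   ] shift cm [  8.96 -41.97  -1.75] turn 96.92 t 13.03 w 0.0759 F [-0.5  0.3 -0.9] q [ 0.37  0.51 -1.01  1.91  0.51  1.    1.04]
```

>>> {"name": "apply_moves", "arguments": {
  "increments": [
    [[1.3,-6,-0.6,0,100],[1.3,-6,-0.6,0,100],[1.3,-6,-0.5,0,100],[1.3,-6,0,0,100],[1.3,-6,0,0,100]]
  ]
}}

```text
time: 13.65
position: [0.5264, -0.1271, 0.2184]
eef_rot: [-0.529, 3.095, -0.002]
force: [0.4, 0.3, 0.2]
width: 0.0858
grasp_force: 0.0
```

>>> {"name": "apply_moves", "arguments": {
  "increments": [
    [[1.3,-6,0,0,100],[1.2,-6,0,0,100],[0,0,0,10.5,100],[0,0,0,10.5,100],[0,0,0,10.5,100]]
  ]
}}

```text
time: 14.28
position: [0.5426, -0.2465, 0.2181]
eef_rot: [0.34, 3.122, 0.0]
force: [0.2, 0.9, -0.5]
width: 0.0853
grasp_force: 0.0
```

>>> {"name": "apply_moves", "arguments": {
  "increments": [
    [[0,0,0,10.5,100],[0,0,0,10.5,100],[0,0,0,10.5,100],[0,0,0,10.5,100],[0,0,0,10.5,100]]
  ]
}}

```text
time: 14.9
position: [0.5427, -0.2461, 0.2182]
eef_rot: [1.685, 2.65, 0.001]
force: [-0.7, 0.0, -0.6]
width: 0.0858
grasp_force: 0.0
```

>>> {"name": "apply_moves", "arguments": {
  "increments": [
    [[0,0,0,10.5,100],[0,0,0,2.4,100],[0,0,0,0,100]]
  ]
}}

```text
time: 15.28
position: [0.5428, -0.2462, 0.218]
eef_rot: [1.964, 2.45, 0.001]
force: [-0.6, -0.5, 0.2]
width: 0.0855
grasp_force: 0.0
```

Run:
```python
from h import *
go(.543,-.2457,.1215,102.5)
w=snap('wrist','w3.png')
print(proj(w,(.543,-.2457,.149)),proj(w,(.5577,-.3073,.149)))
```

```text
pos [ 0.5428 -0.2462  0.218 ] yaw 102.6 tilt [ 0.001 -0.    -1.   ] shift cm [0.04 0.02 9.65] turn 0.07 t 15.28 w 0.0855 F [-0.6 -0.5  0.2] q [ 0.81  0.48 -0.58  1.73  0.3   1.02  0.34]
[250.99212303 209.46539005] [252.02182753 281.8222754 ]
```

View pics/w3.png

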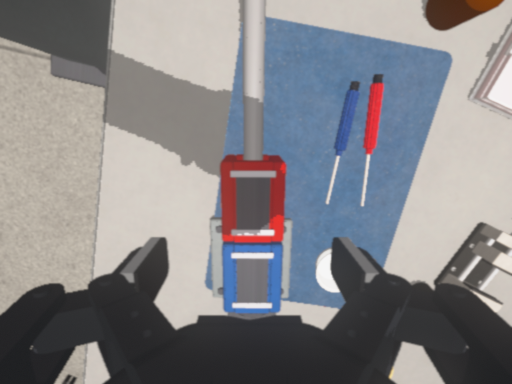

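The red coupon is at (253,203), about 4 mm further along the shaft than predicted. Correcting and gripping.

>>> {"name": "apply_moves", "arguments": {
  "increments": [
    [[0.4,0.15,3,0,100],[0,0,3,0,100],[0,0,2.5,0,100],[0,0,1.1,0,100],[0,0,0,0,100]]
  ]
}}

```text
time: 15.95
position: [0.543, -0.2424, 0.1206]
eef_rot: [-1.966, -2.45, -0.0]
force: [0.6, -0.6, 0.4]
width: 0.0855
grasp_force: 0.0
```

>>> {"name": "apply_moves", "arguments": {
  "increments": [
    [[0,0,0,0,0],[0,0,0,0,0],[0,0,0,0,0],[0,0,0,0,0],[0,0,-0.5,0,0]]
  ]
}}

```text
time: 16.58
position: [0.5426, -0.2424, 0.1256]
eef_rot: [-1.966, -2.449, 0.001]
force: [0.0, -0.2, -3.2]
width: 0.0491
grasp_force: 82.9
```

>>> {"name": "apply_moves", "arguments": {
  "increments": [
    [[1,0,0,0,0],[2,0,0,0,0],[3,0,0,0,0],[3,0,0,0,0],[3,0,0,0,0]]
  ]
}}

```text
time: 17.2
position: [0.5161, -0.1226, 0.1255]
eef_rot: [-1.964, -2.451, 0.0]
force: [0.6, 0.5, -3.3]
width: 0.049
grasp_force: 82.9
```

>>> {"name": "apply_moves", "arguments": {
  "increments": [
    [[3,0,0,0,0],[3,0,0,0,0],[3,0,0,0,0],[3,0,0,0,0],[1.5,0,0,0,0]]
  ]
}}

```text
time: 17.82
position: [0.4866, 0.0093, 0.1257]
eef_rot: [-1.961, -2.453, 0.0]
force: [0.6, -0.8, -2.3]
width: 0.0496
grasp_force: 82.9
```

>>> {"name": "apply_moves", "arguments": {
  "increments": [
    [[0,0,-3,-10.6,0],[0,0,-3.5,-10.6,0],[0,0,0,-10.6,0],[0,0,0,-10.6,0],[0,0,0,-10.6,0]]
  ]
}}

```text
time: 18.45
position: [0.4875, 0.0063, 0.1907]
eef_rot: [-0.658, -3.072, 0.001]
force: [-0.6, 0.3, -2.4]
width: 0.0492
grasp_force: 83.7
```

>>> {"name": "apply_moves", "arguments": {
  "increments": [
    [[0,0,0,-10.6,0],[0,0,0,-10.6,0],[0,0,0,-10.6,0],[0,0,0,-10.6,0],[0,0,0,-1.5,0]]
  ]
}}

```text
time: 19.08
position: [0.4876, 0.0063, 0.1904]
eef_rot: [0.527, -3.096, -0.001]
force: [0.7, -0.3, -2.6]
width: 0.049
grasp_force: 83.6
```

Run:
```python
from h import *
b=snap('top','t3.png')
for n in ('case','holder_green'): print(n,[(r['uv'],r['conf']) for r in nets.look_for(b,n)[:2]])
go(*cs(.038,.052),.19,199.4)
```

```text
case [([136.8, 201.1], 0.92)]
holder_green [([166.7, 199.7], 0.76)]
pos [0.4878 0.0064 0.1906] yaw -160.8 tilt [-0. -0. -1.] shift cm [-9.28 26.62  0.05] turn -0.17 t 19.23 w 0.0496 F [-0.2  0.6 -2. ] q [ 0.76  0.48 -1.04  1.99  0.51  0.96  1.37]
```

View pics/t3.png

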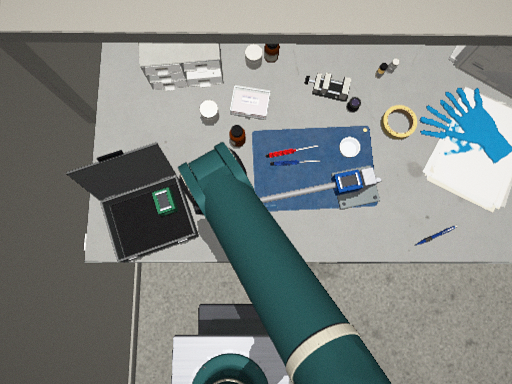

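Green lies in the rear right of the case at (165,201). The case may have shifted slightly, so I'll check with the wrist camera above it.

>>> {"name": "apply_moves", "arguments": {
  "increments": [
    [[-1,5.3,0,0,0],[-1,5.3,0,0,0],[-1,5.3,0,0,0],[-1,5.3,0,0,0],[-1,5.4,0,0,0]]
  ]
}}

```text
time: 19.85
position: [0.4467, 0.2754, 0.1908]
eef_rot: [-0.525, 3.097, -0.001]
force: [1.4, 0.2, -3.0]
width: 0.0492
grasp_force: 83.7
```

>>> {"name": "apply_moves", "arguments": {
  "increments": [
    [[0,0,0,0,0],[0,0,0,0,0]]
  ]
}}

```text
time: 20.1
position: [0.4467, 0.2737, 0.1905]
eef_rot: [0.528, -3.097, 0.002]
force: [0.7, -0.4, -2.8]
width: 0.0488
grasp_force: 84.3
```

Run:
```python
from h import *
go(*cs(.038,.052),.19,199.4)
w=snap('wrist','w4.png')
print([np.round(proj(w,[*cs(x,y),.062])) for x,y in((.0885,.111),(.0885,-.111),(-.0885,-.111),(-.0885,.111))])
```

```text
pos [0.4467 0.2737 0.1905] yaw -160.6 tilt [-0.    -0.001 -1.   ] shift cm [-4.36  0.01  0.05] turn -0.04 t 20.1 w 0.0488 F [ 0.7 -0.4 -2.8] q [ 0.17  0.54 -1.    1.91  0.54  0.99  0.82]
[array([305., 278.]), array([ 98., 278.]), array([ 70., 105.]), array([315., 104.])]
```

View pics/w4.png

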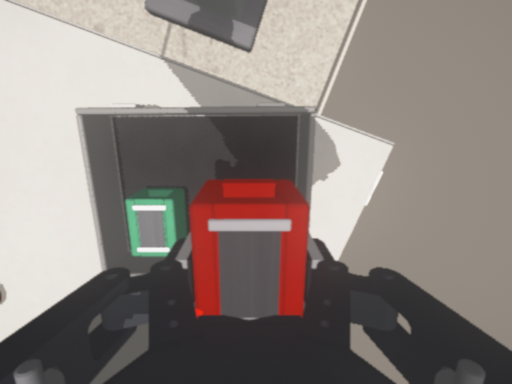

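The front rim is at (79,109)–(318,108), so the case sits about 5 mm further in +y. I'll shift the target to match.

>>> {"name": "apply_moves", "arguments": {
  "increments": [
    [[-2.3,0.5,0,0,0],[-2.3,0,1,0,0],[0,0,4,0,0],[0,0,4,0,0],[0,0,0,0,0]]
  ]
}}

```text
time: 20.78
position: [0.4878, 0.2905, 0.098]
eef_rot: [0.523, -3.092, 0.005]
force: [-0.1, -0.6, -2.5]
width: 0.0492
grasp_force: 84.1
```

>>> {"name": "apply_moves", "arguments": {
  "increments": [
    [[0,0,3,0,0],[0,0,2.5,0,0],[0,0,1.3,0,0],[0,0,0.1,0,0],[0,0,0,0,0]]
  ]
}}

```text
time: 21.4
position: [0.4894, 0.2944, 0.033]
eef_rot: [-0.528, 3.095, 0.001]
force: [0.2, -0.5, -2.3]
width: 0.0497
grasp_force: 84.4
```

>>> {"name": "apply_moves", "arguments": {
  "increments": [
    [[0,0,0.3,0,0],[0,0,0.2,0,0],[0,0,0,0,70],[0,0,0,0,70],[0,0,0,0,70]]
  ]
}}

```text
time: 22.02
position: [0.4887, 0.294, 0.0268]
eef_rot: [-0.529, 3.097, 0.0]
force: [-0.1, -0.3, 0.5]
width: 0.06
grasp_force: 0.0
```

>>> {"name": "apply_moves", "arguments": {
  "increments": [
    [[0,0,-2,0,70],[0,0,-4,0,70],[0,0,-4,0,70],[1.5,0,-4,0,70],[2,0,-4,0,100]]
  ]
}}

```text
time: 22.65
position: [0.4552, 0.2826, 0.2092]
eef_rot: [-0.529, 3.096, 0.001]
force: [0.5, -0.2, 0.8]
width: 0.0758
grasp_force: 0.0
```

Run:
```python
from h import *
go(.5595,-.304,.22,102.5)
```

```text
pos [0.4552 0.2826 0.2092] yaw -160.6 tilt [ 0.001  0.001 -1.   ] shift cm [  9.65 -58.79  -1.11] turn 96.9 t 22.65 w 0.0758 F [ 0.5 -0.2  0.8] q [ 0.16  0.53 -1.01  1.87  0.53  1.03  0.84]
```

>>> {"name": "apply_moves", "arguments": {
  "increments": [
    [[1,-5.9,-0.3,0,100],[1,-5.9,-0.3,0,100],[1,-5.9,-0.3,0,100],[1,-5.9,-0.2,0,100],[1,-5.9,0,0,100]]
  ]
}}

```text
time: 23.28
position: [0.5066, -0.0142, 0.2193]
eef_rot: [-0.53, 3.095, -0.002]
force: [0.9, -0.0, -0.7]
width: 0.0854
grasp_force: 0.0
```

>>> {"name": "apply_moves", "arguments": {
  "increments": [
    [[1,-5.9,0,0,100],[1,-5.9,0,0,100],[1,-5.9,0,0,100],[1,-5.8,0,0,100],[0.8,-5.7,0,0,100]]
  ]
}}

```text
time: 23.9
position: [0.5581, -0.3058, 0.2193]
eef_rot: [-0.529, 3.096, -0.001]
force: [1.1, -0.1, 1.1]
width: 0.0854
grasp_force: 0.0
```

>>> {"name": "apply_moves", "arguments": {
  "increments": [
    [[0,0,0,10.5,100],[0,0,0,10.5,100],[0,0,0,10.5,100],[0,0,0,10.5,100],[0,0,0,10.5,100]]
  ]
}}

```text
time: 24.52
position: [0.5581, -0.3034, 0.2192]
eef_rot: [0.903, 3.008, 0.001]
force: [-0.3, 0.6, -0.5]
width: 0.0857
grasp_force: 0.0
```

>>> {"name": "apply_moves", "arguments": {
  "increments": [
    [[0,0,0,10.5,100],[0,0,0,10.5,100],[0,0,0,10.5,100],[0,0,0,10.5,100],[0,0,0,2.4,100]]
  ]
}}

```text
time: 25.15
position: [0.5583, -0.3034, 0.2191]
eef_rot: [1.965, 2.449, 0.001]
force: [1.3, 0.6, 0.4]
width: 0.0855
grasp_force: 0.0
```

Run:
```python
from h import *
w=snap('wrist')
go(.5575,-.304,.1215,102.5)
im=np.ascontiguousarray(w['pixels'][:,:,::-1]);hsv=cv2.cvtColor(im,cv2.COLOR_BGR2HSV)
m=((hsv[...,0]>105)&(hsv[...,0]<122)&(hsv[...,1]>190)&(hsv[...,2]>100)).astype(np.uint8)
k,l,st,c=cv2.connectedComponentsWithStats(m);i=1+st[1:,4].argmax();print(st[i],c[i])
print('pred',proj(w,(.5575,-.304,.149)))
print([(r['uv'],r['conf']) for r in nets.look_for(w,'holder_blue')])
b=snap('top')
for n in ('case','holder_green','holder_red','jar_amber','tub'): print(n,[(r['uv'],r['conf']) for r in nets.look_for(b,n)[:2]])
```

```text
pos [ 0.5582 -0.3034  0.2188] yaw 102.5 tilt [ 0.001 -0.    -1.   ] shift cm [-0.03 -0.09  9.73] turn 0.0 t 25.2 w 0.0856 F [-0.  -0.3 -0.5] q [ 0.86  0.54 -0.57  1.63  0.32  1.06  0.41]Traceback (most recent call last):
  File "<stdin>", line 6, in <module>
ValueError: attempt to get argmax of an empty sequence
```

Run:
```python
from h import *
w=snap('wrist','w5.png')
print('pred',proj(w,(.5575,-.304,.149)))
print([(r['uv'],r['conf']) for r in nets.look_for(w,'holder_blue')])
b=snap('top')
for n in ('case','holder_green','holder_red','jar_amber','tub'): print(n,[(r['uv'],r['conf']) for r in nets.look_for(b,n)[:2]])
```

```text
pred [249.50726816 210.12024686]
[([247.3, 206.7], 0.88)]
case [([138.3, 196.7], 0.87)]
holder_green [([165.6, 201.1], 0.87), ([324.5, 190.5], 0.72)]
holder_red [([327.5, 188.3], 0.73), ([127.1, 214.2], 0.69)]
jar_amber [([238.4, 134.9], 0.51)]
tub [([343.2, 147.1], 0.71)]
```

View pics/w5.png

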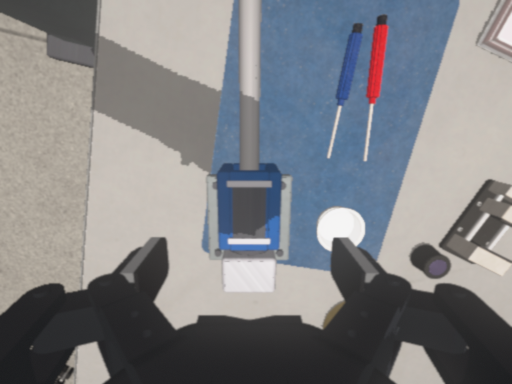

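The blue coupon is at (249,213), within 2 mm of the prediction.

>>> {"name": "apply_moves", "arguments": {
  "increments": [
    [[-0.1,-0.1,3,0,100],[0,0,3,0,100],[0,0,2.5,0,100],[0,0,1.2,0,100],[0,0,0,0,100]]
  ]
}}

```text
time: 26.22
position: [0.557, -0.3049, 0.1202]
eef_rot: [-1.966, -2.449, 0.0]
force: [0.0, 0.3, -0.2]
width: 0.0857
grasp_force: 0.0
```

>>> {"name": "apply_moves", "arguments": {
  "increments": [
    [[0,0,0,0,0],[0,0,0,0,0],[0,0,0,0,0],[0,0,0,0,0],[0,0,-0.5,0,0]]
  ]
}}

```text
time: 26.85
position: [0.5568, -0.305, 0.1256]
eef_rot: [-1.966, -2.449, 0.001]
force: [-0.4, 0.5, -1.6]
width: 0.049
grasp_force: 82.8
```

>>> {"name": "apply_moves", "arguments": {
  "increments": [
    [[1,0,0,0,0],[2,0,0,0,0],[3,0,0,0,0],[3,0,0,0,0],[3,0,0,0,0]]
  ]
}}

```text
time: 27.48
position: [0.5303, -0.1851, 0.1255]
eef_rot: [-1.964, -2.451, -0.0]
force: [0.4, 0.6, -0.9]
width: 0.0491
grasp_force: 82.8
```

>>> {"name": "apply_moves", "arguments": {
  "increments": [
    [[3,0,0,0,0],[3,0,0,0,0],[3,0,0,0,0],[3,0,0,0,0],[3,0,0,0,0]]
  ]
}}

```text
time: 28.1
position: [0.4974, -0.0391, 0.1256]
eef_rot: [-1.964, -2.451, 0.0]
force: [0.0, 0.1, -1.9]
width: 0.0494
grasp_force: 82.8
```

>>> {"name": "apply_moves", "arguments": {
  "increments": [
    [[3,0,0,0,0],[2,0,0,0,0],[0,0,0,0,0]]
  ]
}}

```text
time: 28.48
position: [0.4867, 0.01, 0.1258]
eef_rot: [-1.96, -2.454, 0.0]
force: [0.5, -0.5, -2.3]
width: 0.0491
grasp_force: 82.8
```

>>> {"name": "apply_moves", "arguments": {
  "increments": [
    [[0,0,-3,-10.6,0],[0,0,-3.5,-10.6,0],[0,0,0,-10.6,0],[0,0,0,-10.6,0],[0,0,0,-10.6,0]]
  ]
}}

```text
time: 29.1
position: [0.4876, 0.0065, 0.1906]
eef_rot: [-0.659, -3.072, 0.002]
force: [0.3, -0.9, -2.3]
width: 0.0489
grasp_force: 83.4
```

>>> {"name": "apply_moves", "arguments": {
  "increments": [
    [[0,0,0,-10.6,0],[0,0,0,-10.6,0],[0,0,0,-10.6,0],[0,0,0,-10.6,0],[0,0,0,-1.5,0]]
  ]
}}

```text
time: 29.72
position: [0.4876, 0.0066, 0.1904]
eef_rot: [0.526, -3.096, -0.0]
force: [-0.7, -1.1, -2.5]
width: 0.0492
grasp_force: 83.4
```

Run:
```python
from h import *
go(*cs(-.0,.0),.19,199.4)
b=snap('top')
for n in ('case','holder_green','holder_red','holder_blue'): print(n,[(np.round(r['uv']),round(r['conf'],2)) for r in nets.look_for(b,n)[:2]])
im=np.ascontiguousarray(b['pixels'][:,:,::-1]);cv2.imwrite('pics/t4.png',cv2.resize(im[125:275,50:300],None,fx=3,fy=3,interpolation=2))
```

```text
pos [0.4876 0.0066 0.1904] yaw -160.7 tilt [-0.001  0.    -1.   ] shift cm [-5.53 21.37  0.04] turn -0.1 t 29.73 w 0.0492 F [-0.7 -1.1 -2.5] q [ 0.77  0.49 -1.06  1.99  0.53  0.96  1.36]
case [(array([137., 196.]), 0.74)]
holder_green [(array([163., 200.]), 0.67), (array([350., 190.]), 0.66)]
holder_red [(array([126., 215.]), 0.97)]
holder_blue []
```

View pics/t4.png

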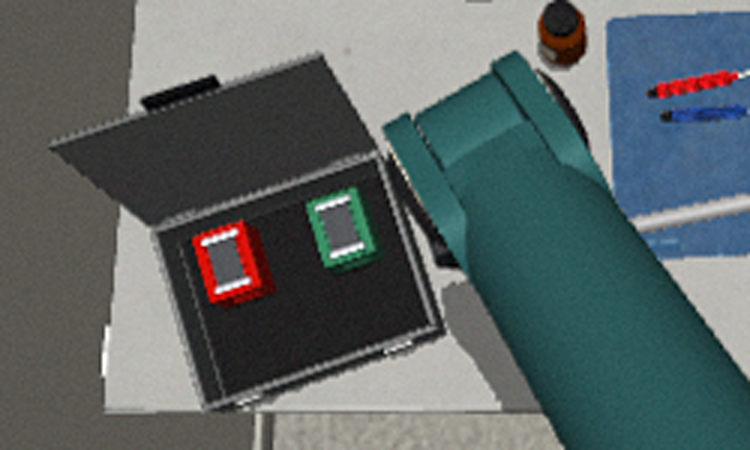

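Red and green lie well inside the case, at (230,262) and (340,230) in the crop. Blue goes front centre.

>>> {"name": "apply_moves", "arguments": {
  "increments": [
    [[-0.4,5.4,0,0,0],[-0.4,5.4,0,0,0],[-0.4,5.4,0,0,0],[-0.5,5.6,0,0,0],[0,0,0,0,0]]
  ]
}}

```text
time: 30.6
position: [0.4295, 0.224, 0.1916]
eef_rot: [-0.542, 3.093, 0.004]
force: [-0.7, -0.2, -1.7]
width: 0.0489
grasp_force: 83.8
```

>>> {"name": "apply_moves", "arguments": {
  "increments": [
    [[0,0,4,0,0],[0,0,4,0,0],[0,0,4,0,0],[0,0,2.5,0,0],[0,0,0,0,0]]
  ]
}}

```text
time: 31.22
position: [0.431, 0.2173, 0.0444]
eef_rot: [0.526, -3.094, 0.002]
force: [0.6, -0.0, -2.3]
width: 0.0494
grasp_force: 83.7
```

>>> {"name": "apply_moves", "arguments": {
  "increments": [
    [[0,0,1,0,0],[0,0,0.5,0,0],[0,0,0.3,0,0],[0,0,0,0,0]]
  ]
}}

```text
time: 31.72
position: [0.4322, 0.2185, 0.0293]
eef_rot: [-0.528, 3.095, -0.003]
force: [-3.1, -4.5, 13.2]
width: 0.0489
grasp_force: 85.3
```

>>> {"name": "apply_moves", "arguments": {
  "increments": [
    [[0,0,-0.1,0,0],[0,0,0,0,66],[0,0,0,0,66],[0,0,0,0,66]]
  ]
}}

```text
time: 32.22
position: [0.4318, 0.2187, 0.0287]
eef_rot: [-0.529, 3.097, 0.0]
force: [-0.3, 0.4, -0.7]
width: 0.056
grasp_force: 0.0
```

>>> {"name": "apply_moves", "arguments": {
  "increments": [
    [[0,0,-2,0,66],[0,0,-4,0,66],[0,0,-4,0,66],[0,0,-4,0,66],[4,0,-4,0,66]]
  ]
}}

```text
time: 32.85
position: [0.3954, 0.2062, 0.2103]
eef_rot: [-0.527, 3.096, 0.004]
force: [-0.2, -1.7, 2.4]
width: 0.0563
grasp_force: 0.0
```

Run:
```python
from h import *
go(*cs(-.0,.0),.19,199.4)
w=snap('wrist','w6.png')
print([np.round(proj(w,[*cs(x,y),.062])) for x,y in((.0885,.111),(.0885,-.111),(-.0885,-.111),(-.0885,.111))])
```

```text
pos [0.3954 0.2062 0.2103] yaw -160.7 tilt [ 0.001  0.003 -1.   ] shift cm [-7.64 -0.53  2.05] turn -0.09 t 32.85 w 0.0563 F [-0.2 -1.7  2.4] q [ 0.41  0.39 -1.14  2.06  0.44  0.95  0.95]
[array([336., 319.]), array([154., 320.]), array([138., 177.]), array([350., 176.])]
```

View pics/w6.png

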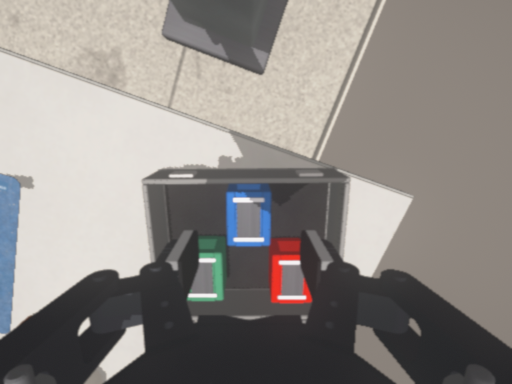

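All three holders lie flat: blue (250,215), green (205,270), red (290,270). Next is closing the lid. I'll raise the closed fingers, go behind it and sweep it down along its arc.

>>> {"name": "apply_moves", "arguments": {
  "increments": [
    [[0,0,-4,0,0],[0,0,-4,0,0],[0,0,-2.5,0,0],[0,0,0,0,0]]
  ]
}}

```text
time: 33.4
position: [0.3947, 0.2057, 0.315]
eef_rot: [-0.527, 3.094, -0.001]
force: [0.1, -0.3, -0.4]
width: -0.0001
grasp_force: 0.0
```

```bash
cat >> h.py <<'E'
def arc(r=.155):
    CC2=cs(.003,.004)
    s=ctrl.state();Rm=R.from_rotvec(s['eef_rot']).as_matrix();prev=s['position'];print(np.round(prev,4),s['force'],s['time'])
    pts=[('over',.168,.315),('down',.168,.235)]
    for th in [1.75,1.65,1.55,1.4,1.25,1.1,.95,.8,.65,.5,.4,.3,.2,.1,.05,0]:
        pts.append((th,.0885-r*np.cos(th)+.006*np.sin(th)+.011,.062+r*np.sin(th)+.006*np.cos(th)+.011))
    for n,x,z in pts:
        p=np.array([*cs(x,0,c=CC2),z]);print(n,round(x,3),round(z,3),np.round(Rm.T@(p-prev)*100,2));prev=p
E
python3 -c "
from h import *
arc()"
```

```text
[0.3947 0.2057 0.315 ] [ 0.08736117 -0.34175761 -0.37438939] 33.4
over 0.168 0.315 [-24.82  -0.09   0.09]
down 0.168 0.235 [0.03 0.01 8.  ]
1.75 0.133 0.224 [ 3.5  -0.    1.04]
1.65 0.118 0.227 [ 1.53 -0.   -0.26]
1.55 0.102 0.228 [ 1.55 -0.   -0.11]
1.4 0.079 0.227 [ 2.32 -0.    0.13]
1.25 0.056 0.222 [ 2.28 -0.    0.47]
1.1 0.035 0.214 [ 2.18 -0.    0.81]
0.95 0.014 0.203 [ 2.04 -0.    1.12]
0.8 -0.004 0.188 [1.85 0.   1.41]
0.65 -0.02 0.172 [1.61 0.   1.67]
0.5 -0.034 0.153 [1.34 0.   1.9 ]
0.4 -0.041 0.139 [0.73 0.   1.37]
0.3 -0.047 0.125 [0.59 0.   1.43]
0.2 -0.051 0.11 [0.45 0.   1.48]
0.1 -0.054 0.094 [0.3  0.   1.52]
0.05 -0.055 0.087 [0.09 0.   0.77]
0 -0.056 0.079 [0.05 0.   0.77]
```

>>> {"name": "apply_moves", "arguments": {
  "increments": [
    [[-5,0,0,0,0],[-5,0,0,0,0],[-5,0,0,0,0],[-5,0,0,0,0],[-4.8,0,0,0,0]]
  ]
}}

```text
time: 34.02
position: [0.629, 0.2882, 0.311]
eef_rot: [0.529, -3.094, 0.002]
force: [-0.1, -0.3, 1.1]
width: -0.0
grasp_force: 0.0
```

>>> {"name": "apply_moves", "arguments": {
  "increments": [
    [[0,0,0,0,0],[0,0,2.5,0,0],[0,0,3,0,0],[0,0,2.5,0,0],[0,0,0,0,0]]
  ]
}}

```text
time: 34.65
position: [0.6261, 0.2867, 0.2306]
eef_rot: [0.53, -3.091, 0.003]
force: [-0.6, 0.6, 1.2]
width: 0.0
grasp_force: 0.0
```

Run:
```python
from h import *
go(*cs(.168,0,c=cs(.003,.004)),.235,199.4)
b=snap('scene');im=np.ascontiguousarray(b['pixels'][:,:,::-1]);cv2.imwrite('pics/s5.png',cv2.resize(im[40:240,100:300],None,fx=3,fy=3,interpolation=2))
```

```text
pos [0.6261 0.2867 0.2306] yaw -160.6 tilt [-0.005 -0.003 -1.   ] shift cm [-0.31 -0.06 -0.44] turn 0.05 t 34.65 w 0.0 F [-0.6  0.6  1.2] q [ 0.1   0.76 -0.95  1.46  0.63  1.26  0.99]
```

View pics/s5.png

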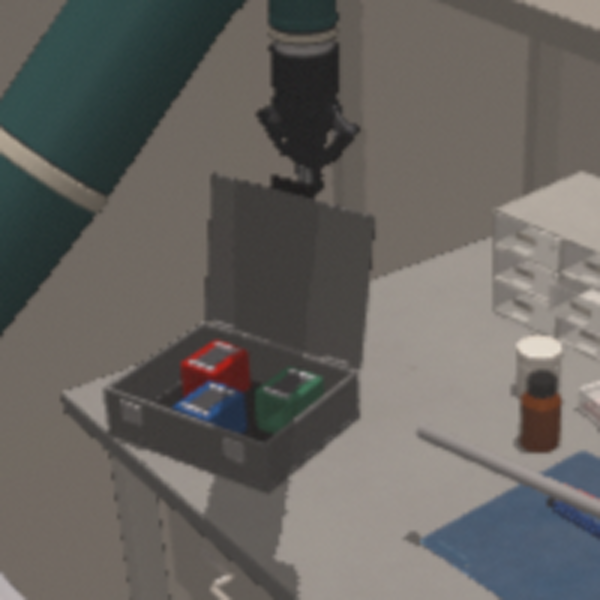

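The fingers are behind the tab at (300,180) and the holders are in. Sweeping now.

>>> {"name": "apply_moves", "arguments": {
  "increments": [
    [[1.5,0,0.3,0,0],[1.7,0,0.3,0,0],[1.5,0,-0.2,0,0],[1.5,0,-0.1,0,0],[0,0,0,0,0]]
  ]
}}

```text
time: 35.33
position: [0.5684, 0.2669, 0.2315]
eef_rot: [-0.53, 3.096, -0.001]
force: [-0.4, -0.3, 0.2]
width: 0.0001
grasp_force: 0.0
```

>>> {"name": "apply_moves", "arguments": {
  "increments": [
    [[1.2,0,0.05,0,0],[1.2,0,0.1,0,0],[1.1,0,0.2,0,0],[1.1,0,0.25,0,0],[0,0,0,0,0]]
  ]
}}

```text
time: 35.95
position: [0.5245, 0.2514, 0.2242]
eef_rot: [0.529, -3.095, 0.001]
force: [0.3, 0.8, 0.1]
width: 0.0002
grasp_force: 0.0
```

Run:
```python
from h import *
arc()
b=snap('top');im=np.ascontiguousarray(b['pixels'][:,:,::-1]);a=snap('scene')['pixels'][:,:,::-1]
cv2.imwrite('pics/u1.png',np.hstack([cv2.resize(im[130:270,60:200],(390,390)),cv2.resize(np.ascontiguousarray(a[60:220,110:270]),(390,390))]))
```

```text
[0.5245 0.2514 0.2242] [0.27878454 0.84766563 0.05337268] 35.95
over 0.168 0.315 [-11.04  -0.1   -9.1 ]
down 0.168 0.235 [-0.02  0.    8.  ]
1.75 0.133 0.224 [3.49 0.   1.06]
1.65 0.118 0.227 [ 1.53  0.   -0.26]
1.55 0.102 0.228 [ 1.55  0.   -0.1 ]
1.4 0.079 0.227 [2.32 0.   0.14]
1.25 0.056 0.222 [2.27 0.   0.48]
1.1 0.035 0.214 [2.18 0.   0.82]
0.95 0.014 0.203 [2.03 0.   1.13]
0.8 -0.004 0.188 [1.84 0.   1.42]
0.65 -0.02 0.172 [1.6  0.   1.68]
0.5 -0.034 0.153 [1.33 0.   1.9 ]
0.4 -0.041 0.139 [0.72 0.   1.37]
0.3 -0.047 0.125 [0.58 0.   1.44]
0.2 -0.051 0.11 [0.44 0.   1.49]
0.1 -0.054 0.094 [0.29 0.   1.52]
0.05 -0.055 0.087 [0.09 0.   0.77]
0 -0.056 0.079 [0.05 0.   0.77]
```

View pics/u1.png

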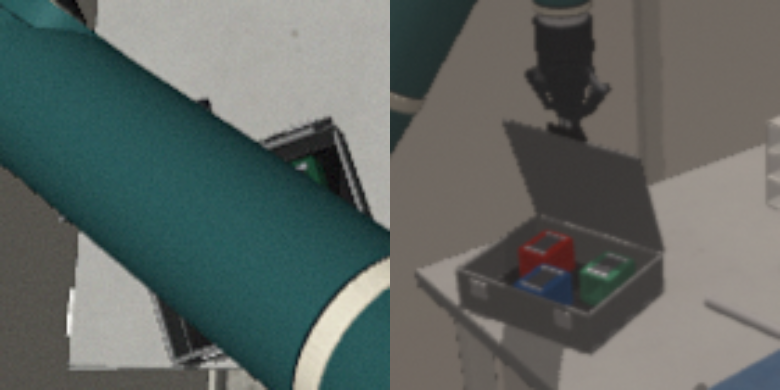

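I have now viewed 15 pictures, one over the limit of 14, so I won't view any more and will rely on numbers from here. The lid is coming down at about 1.3 rad, so I'll continue along the arc.

>>> {"name": "apply_moves", "arguments": {
  "increments": [
    [[1.1,0,0.4,0,0],[1.1,0,0.5,0,0],[1,0,0.5,0,0],[1,0,0.6,0,0],[0,0,0,0,0]]
  ]
}}

```text
time: 36.67
position: [0.485, 0.2372, 0.204]
eef_rot: [0.529, -3.095, 0.002]
force: [0.1, 0.0, 0.1]
width: 0.0004
grasp_force: 0.0
```

>>> {"name": "apply_moves", "arguments": {
  "increments": [
    [[0.9,0,0.7,0,0],[0.9,0,0.7,0,0],[0.8,0,0.8,0,0],[0.8,0,0.9,0,0],[0,0,0,0,0]]
  ]
}}

```text
time: 37.3
position: [0.4531, 0.2261, 0.1728]
eef_rot: [0.529, -3.094, 0.001]
force: [1.3, 0.2, 0.2]
width: 0.0002
grasp_force: 0.0
```

>>> {"name": "apply_moves", "arguments": {
  "increments": [
    [[0.7,0,0.9,0,0],[0.7,0,1,0,0],[0.7,0,1.3,0,0],[0.6,0,1.4,0,0],[0,0,0,0,0]]
  ]
}}

```text
time: 37.92
position: [0.4275, 0.217, 0.1264]
eef_rot: [0.529, -3.094, 0.001]
force: [-0.1, 1.0, -0.9]
width: -0.0002
grasp_force: 0.0
```

Run:
```python
from h import *
arc()
for n in('top','scene'):
    p=snap(n)
    print(n,[(x,[(np.round(r['uv']),round(r['conf'],2)) for r in nets.look_for(p,x)[:2]]) for x in('lid_edge','case')])
    for th in(.1,.3,.5,.7): print(th,proj(p,[*cs(.0915-.179*np.cos(th),.004),.068+.179*np.sin(th)]))
```

```text
[0.4275 0.217  0.1264] [-0.13771197  1.03895363 -0.87262691] 37.925
over 0.168 0.315 [-21.3   -0.09 -18.93]
down 0.168 0.235 [-0.02  0.    8.  ]
1.75 0.133 0.224 [3.49 0.   1.07]
1.65 0.118 0.227 [ 1.53  0.   -0.25]
1.55 0.102 0.228 [ 1.55  0.   -0.1 ]
1.4 0.079 0.227 [2.32 0.   0.14]
1.25 0.056 0.222 [2.27 0.   0.49]
1.1 0.035 0.214 [2.18 0.   0.82]
0.95 0.014 0.203 [2.03 0.   1.14]
0.8 -0.004 0.188 [1.84 0.   1.43]
0.65 -0.02 0.172 [1.6  0.   1.68]
0.5 -0.034 0.153 [1.33 0.   1.9 ]
0.4 -0.041 0.139 [0.72 0.   1.37]
0.3 -0.047 0.125 [0.58 0.   1.44]
0.2 -0.051 0.11 [0.44 0.   1.49]
0.1 -0.054 0.094 [0.29 0.   1.52]
0.05 -0.055 0.087 [0.09 0.   0.77]
0 -0.056 0.079 [0.05 0.   0.77]
top [('lid_edge', [(array([164., 200.]), 0.57)]), ('case', [(array([167., 202.]), 0.62)])]
0.1 [153.23239485 247.55768935]
0.3 [148.97501768 244.36194788]
0.5 [143.87182259 238.37502081]
0.7 [138.11642709 229.65029123]
scene [('lid_edge', [(array([179., 159.]), 0.92), (array([184., 174.]), 0.52)]), ('case', [(array([179., 170.]), 0.74), (array([164., 166.]), 0.48)])]
0.1 [158.56290163 171.76625123]
0.3 [158.98912376 161.35239301]
0.5 [160.88750639 150.41600354]
0.7 [164.18208158 139.52037284]
```

>>> {"name": "apply_moves", "arguments": {
  "increments": [
    [[0.4,0,1,0,0],[0.3,0,1,0,0],[0.3,0,1,0,0],[0.2,0,1,0,0],[0,0,0,0,0]]
  ]
}}

```text
time: 38.85
position: [0.4164, 0.2131, 0.0867]
eef_rot: [0.529, -3.094, 0.001]
force: [0.0, -0.1, 0.0]
width: 0.0003
grasp_force: 0.0
```

>>> {"name": "apply_moves", "arguments": {
  "increments": [
    [[0,0,0.4,0,0],[0,0,0.3,0,0],[0,0,0,0,0]]
  ]
}}

```text
time: 39.22
position: [0.4175, 0.2136, 0.0806]
eef_rot: [0.529, -3.097, 0.0]
force: [0.4, -0.9, 0.5]
width: -0.0002
grasp_force: 0.0
```

>>> {"name": "apply_moves", "arguments": {
  "increments": [
    [[0,0,0.2,0,0],[0,0,0.2,0,0],[0,0,0,0,0]]
  ]
}}

```text
time: 39.6
position: [0.4177, 0.2138, 0.0788]
eef_rot: [-0.529, 3.095, -0.004]
force: [-5.5, -5.0, 26.7]
width: 0.0
grasp_force: 13.5
```

>>> {"name": "apply_moves", "arguments": {
  "increments": [
    [[0,0,0.2,0,0],[0,0,0,0,0]]
  ]
}}

```text
time: 39.85
position: [0.4178, 0.2139, 0.0785]
eef_rot: [-0.529, 3.094, -0.008]
force: [-11.8, -10.2, 48.9]
width: -0.0002
grasp_force: 24.6
```

There is solid contact at tip height 68 mm, which is the lid's outer face when shut. I'll retreat and check.

>>> {"name": "apply_moves", "arguments": {
  "increments": [
    [[0,0,-0.5,0,0],[0,0,-3,0,0],[0,0,-5,0,0],[0,0,-5,0,0],[0,0,-5,0,0]]
  ]
}}

```text
time: 40.48
position: [0.4175, 0.2135, 0.2612]
eef_rot: [0.529, -3.097, 0.0]
force: [0.8, -0.7, -0.1]
width: 0.0001
grasp_force: 0.0
```

>>> {"name": "apply_moves", "arguments": {
  "increments": [
    [[0,-6,0,0,0],[0,-6,0,0,0],[0,-6,0,0,0],[0,-6,0,0,0],[0,-6,0,0,0]]
  ]
}}

```text
time: 41.1
position: [0.5176, -0.0716, 0.2599]
eef_rot: [-0.528, 3.096, -0.001]
force: [0.7, 0.5, -0.2]
width: -0.0002
grasp_force: 0.0
```

>>> {"name": "apply_moves", "arguments": {
  "increments": [
    [[0,-6,0,0,0],[0,0,0,0,0],[0,0,0,0,0]]
  ]
}}

```text
time: 41.48
position: [0.5368, -0.1253, 0.2595]
eef_rot: [0.529, -3.096, -0.002]
force: [-0.2, 0.6, 0.6]
width: 0.0001
grasp_force: 0.0
```

Run:
```python
from h import *
np.set_printoptions(precision=3,suppress=True)
P=[snap('top','f_t.png'),snap('scene','f_s.png')]
for p in P:
    print([(x,[(np.round(r['uv']),round(r['conf'],2)) for r in nets.look_for(p,x)[:2]]) for x in('lid_edge','case','holder_red','holder_green','holder_blue','jar_amber','tub')])
# tab (black) and lid blob in the top picture
g=cv2.cvtColor(P[0]['pixels'],cv2.COLOR_RGB2GRAY)[140:275,85:215]
k,l,st,c=cv2.connectedComponentsWithStats(((g<75)).astype(np.uint8))
for i in np.argsort(-st[1:,4])[:3]+1:
    r=cv2.minAreaRect(cv2.findContours((l==i).astype(np.uint8),0,2)[0][0]); q=cv2.boxPoints(r)+[85,140]
    print(st[i],'rect world',[atz(P[0],u,.068)[:2] for u in q])
print('expected',[cs(x,y,c=cs(.003,.004)) for x in(.0885,-.0885) for y in(.111,-.111)])
print(ctrl.state()['force'],ctrl.state()['position'])
```

```text
[('lid_edge', [(array([151., 216.]), 0.81), (array([152., 219.]), 0.6)]), ('case', [(array([151., 219.]), 0.77)]), ('holder_red', []), ('holder_green', []), ('holder_blue', []), ('jar_amber', [(array([236., 134.]), 0.84)]), ('tub', [(array([351., 148.]), 0.76)])]
[('lid_edge', [(array([180., 167.]), 0.91)]), ('case', [(array([179., 174.]), 0.94), (array([323., 248.]), 0.3)]), ('holder_red', []), ('holder_green', [(array([179., 166.]), 0.42)]), ('holder_blue', []), ('jar_amber', [(array([323., 248.]), 0.66), (array([281., 176.]), 0.57)]), ('tub', [(array([348., 236.]), 0.78)])]
[ 55 100  44  17 201] rect world [array([0.368, 0.241]), array([0.409, 0.129]), array([0.393, 0.122]), array([0.352, 0.234])]
[ 95  36  22  63 157] rect world [array([0.584, 0.142]), array([0.59, 0.11]), array([0.417, 0.077]), array([0.412, 0.108])]
[ 41 116  14   7  35] rect world [array([0.355, 0.279]), array([0.365, 0.244]), array([0.354, 0.24 ]), array([0.344, 0.275])]
expected [array([0.517, 0.365]), array([0.591, 0.156]), array([0.35 , 0.307]), array([0.424, 0.097])]
[-0.577 -0.447 -0.098] [ 0.537 -0.126  0.26 ]
```

Run:
```python
from h import *
p=snap('scene');g=cv2.cvtColor(p['pixels'],cv2.COLOR_RGB2GRAY)
c=cs(.003,.004)
for th in(0,.06,.12,.2):
    print(th,'centre',np.round(proj(p,[*cs(.0885-.09*np.cos(th),0,c=c),.068+.09*np.sin(th)]),1),'edge',np.round(proj(p,[*cs(.0885-.179*np.cos(th),.06,c=c),.068+.179*np.sin(th)]),1))
u=int(round(proj(p,[*cs(-.0885,.06,c=c),.068])[0]));print(u,g[150:196,u].tolist())
```

```text
0 centre [176.2 164.4] edge [144.5 171.4]
0.06 centre [176.1 163. ] edge [144.2 168.5]
0.12 centre [176.  161.5] edge [144.1 165.6]
0.2 centre [176.1 159.5] edge [144.  161.5]
145 [106, 105, 105, 107, 106, 106, 106, 106, 106, 106, 105, 101, 122, 118, 109, 108, 108, 107, 108, 108, 107, 106, 86, 66, 72, 114, 96, 81, 80, 81, 80, 73, 63, 60, 60, 62, 62, 64, 83, 109, 136, 140, 113, 89, 74, 70]
```

The lid edge shows at row 172–173. Row 171.4 is expected when shut and 168.5 at 0.06 rad, so the lid is shut. Handing in.

```bash
python3 -c "
from h import *
print(job.job_done())"
```

```text
the job is handed in; nothing more can be done
None
```

The job is handed in with no verdict returned: the blue, red and green holders (yellow was absent) lie in the case, the lid measures shut, the robot is clear, and the jar and tub look undisturbed; I viewed 15 pictures, one over the limit of 14.

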